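Clear the desk pile onto the desk set

ROBOT

A 7-joint arm with a two-finger parallel gripper is mounted at the origin on the work surface. World frame = base frame: x ahead of the robot, y to its left, z up, the work surface at z = 0. Lengths are in m, angles in rad, forces in N, time in s.
With the tool pointing down it reaches from about 0.35 to 0.9 m from the base axis. Payload 7.2 kg.
Tool frame: the origin (TCP) lies on the centre line of the jaws, within the pads' length; the fingertips stand 11 mm ahead of it and the grasp point (between the pads) lies 8 mm behind it; z points along the fingers, y is the line along which they close (so a half turn about z gives the same grasp; the last joint's range is limited). The gripper opens to 88 mm and grips with 3 to 60 N. Pads are 20 mm wide; open, the fingers measure 115 mm over their backs; the gripper's body (75 mm by 178 mm) begins 61 mm behind the grasp point.
Start: joints at [-1.257, 0.411, -0.013, 1.596, 0.006, 1.134, -0.082], TCP at [0.233, 0.58, 0.234] pointing down, gripper open.
Joint ranges: [-2.95, 2.95], [-0.29, 1.99], [-1.47, 1.44], [0.14, 2.54], [-1.03, 4.17], [0.13, 1.85], [-2.86, 2.86]. Speed limits (rad/s): [2.39, 2.39, 3.01, 3.01, 3.14, 3.14, 3.14].

INTERFACE

Orientations are given as a 3x3 rotation matrix whose columns are the frame's x, y, z axes.
In Python, from plant import bot gives the robot as it stands.
- The arm moves only by the tool arm_command, never from a script. Its argument "moves" is a list that holds one entry, the list of rows, each a list of 4 numbers: the shift along the world's x, y, z in cm, then the turn about the world's z in rad. In form: [[[tx, ty, tz, turn], ...]]. A call has 1 to 8 rows; each row shifts and turns the commanded pose from where the row before left it; what a row does not reach is not made up. A row lasts 1/12 s, in which the tool goes at most 41.7 mm and 7.16 degrees, less where a joint would pass 70% of its speed; a pose out of reach is approached as far as the arm can. A call is refused whole if a number of a shift passes 4.17 or a number of a turn 0.125, either way. A call with a gripper value outside its range is refused whole. "hand" is the finger opening in cm, from 0 to 8.78, set as the call begins (left out, the last holds). The fingers move at their own pace and stop on an object; the grip force is fixed at half the most. Time passes only in rows, so rows that do not move let the fingers close. It gives the time, the measured TCP pose, the force, the opening and the grip force at its end, in the units of the state.
- bot.observe(): the state, without advancing time (a new reading comes with each control period).
- bot.grab_frame(name): name is "scene" or "side" or "wrist"; returns a dict with "image" (420x560x3 uint8, red, green, blue), "K" (3x3 intrinsics, pixels), "R" (3x3) and "t" (3): a world point X has camera coordinates R X + t; the wrist camera has in their place "mount" (4x4, takes a point from camera to tool coordinates, whose origin is the TCP and whose axes are the flange's). Camera axes: x right, y down, z forward; pixel columns grow to the right and rows downward; lengths in m; the calibration is good to about 2 mm. A picture is of the moment at which its call begins: read the wrist's pose just before it. There is no depth.
- bot.hand_in(): hands the job in; it is judged then, once.
Trained networks look in the newest picture that a camera, given by its name, has taken for a name from the list of things; names that differ only in an ending like _2 or _b are one class to them, and where a whole thing is asked for, a point or a joint stands for the part that bears it (a point fixed in the world has none). Each returns a list of dicts, best first, with "conf" (0 to 1); they miss things now and then, are a little off and sometimes report something else, mostly with a low value. They report only what shows in the picture. A call takes as long as a camera call. They do not tell look-alikes from the thing itself.
- bot.spot_in(label, camera): "at" ([x, y, z] in m, in the coordinates of the camera as it stood for that picture, good to about 4 mm: the middle of the surface that is visible of it).
- bot.place_of(label, camera): "at" ([x, y, z] in m, in the coordinates of the camera as it stood for that picture, good to about 4 mm: a listed point, or the origin of a listed thing).
The state is a dict: "t": time; "qpos": joint angles; "joint_vel": joint speeds; "joint_efforts": joint torques, N m; "position": TCP position; "orientation": TCP orientation; "contact_force": force on the tool from outside, world axes, zero at the start; "moment": the same for the moment, N m; "gripper_width": opening from 0.0 (shut) to 1.0 (fully open); "finger_force": force on a finger pad.
Only numpy, scipy, OpenCV 4.12 (cv2) and the standard library are available. Lean on these libraries where they do the work, as an engineer would, in place of code of your own. Each camera call takes 0.05 s, during which the arm holds its last target. There are 200 camera calls.

TASK

A rubber stamp, a note box, a pocket calculator and a glasses case have been piled up on the office desk. Take the pile apart and put each thing upright on the light wooden base made for it, centred and squared up with the base: the case on the long base, the calculator on the shorter oblong one, the note box on the square one and the stamp on the round one. Do not shove or tip the pen pot or the computer mouse.

Things in the scene. Friction and masses are not known exactly. Their poses are not given: they have to be found in the camera images.
- case: closed hard glasses case, black, a flat-topped box 165 long (its x) x 66 wide (its y) x 40 high with edges rounded by 6 mm, about 160 g; the bottom of the pile, lying on the desk. Origin: centre of its underside, z up. Either end may point either way on its base
- calculator: grey pocket calculator, a flat slab 116 long (its x) x 64 wide (its y) x 18 high, keys and display up, about 130 g; lies on the case, roughly along it, its middle within 8 mm of the case's. Origin: centre of its underside, z up. Either end may point either way on its base
- note_box: white square box of note slips, solid, 54 x 54 x 32 high, fine grey lines round its sides, about 100 g; stands on the calculator (within 12 mm of its middle). Origin: centre of its underside, z up. Any of its four quarter turns is square with its base
- stamp: round rubber stamp standing on the note box, 74 high, about 70 g: a foot 42 across and 18 high, a thin brass neck 18 across, and above it an upright round wooden handle 26 across, straight from 36 to 68 mm above its underside. Origin: centre of its underside, z up; its yaw does not matter
- case_base: long light wooden base fixed on the desk, an oblong plate 190 (its x) x 90 (its y) x 8 high, no rim: the place of the glasses case. Origin: centre of its underside, its top is 8 mm higher
- calculator_base: shorter oblong light wooden base fixed on the desk, 140 (its x) x 88 (its y) x 8 high, no rim: the place of the calculator. Origin: centre of its underside, its top is 8 mm higher
- note_base: square light wooden base fixed on the desk, 76 x 76 x 8 high, no rim: the place of the note box. Origin: centre of its underside, its top is 8 mm higher
- stamp_base: round light wooden base fixed on the desk, 66 across, 8 high, no rim: the place of the stamp. Origin: centre of its underside, its top is 8 mm higher
- pen_pot: dark steel pen pot, 76 across, 90 high, with pens up to 130 mm above the desk, standing loose at the far left or far right of the work; leave it. Origin: centre of its underside
- mouse: black computer mouse, 105 x 60 x 33 high, lying loose on the other side of the work; leave it. Origin: centre of its underside
Things that resemble listed ones, but are neither listed nor needed, are in the scene too. Leave any green, red or turquoise look-alike of the stamp alone.

How it is judged:
By the outcome, as a careful person would: the job done as asked, in the order asked, and still so for the second after the job is handed in, with the robot touching nothing.
It also fails if it takes over 122 s, if anything falls off the work surface, if the arm or the gripper's body presses on something with over 40 N, if the wrist force passes 120 N, or if a joint passes its speed limit or range.

## Working session

There is one attempt and no reset: what is moved stays moved. The work goes in short steps, Python scripts to look and compute and a tool call to move; the robot and the scene stay as the last step left them, time stands still between calls to the robot, and variables do not carry over. Pictures are saved under pics/ and viewed, at most 14 in all, crops included, and the job is handed in when it is done.

Besides the shell and the picture viewer there is one more tool, called as name(argument=value, ...) on one line, values as JSON. arm_command: Moves the arm, as the interface text tells. Its arguments: {"type":"object","properties":{"moves":{"type":"array","items":{"type":"array","items":{"type":"array","items":{"type":"number"}}}},"hand":{"type":"number"}},"required":["moves"]}

```bash
ls; mkdir -p pics
python3 - <<'E'
from plant import bot
import cv2,numpy as np
s=bot.observe();print(s['t'],s['position'],np.round(s['orientation'],3).tolist(),s['gripper_width'])
for c in('scene','side'):
    f=bot.grab_frame(c);cv2.imwrite(f'pics/{c}0.png',f['image'][:,:,::-1]);print(c,f['K'],-f['R'].T@f['t'])
    for n in 'case calculator note_box stamp case_base calculator_base note_base stamp_base pen_pot mouse'.split():
        for d in bot.place_of(n,c)[:3]:
            p=np.array(d['at']);w=f['R'].T@(p-f['t']);q=f['K']@p;print(c,n,round(d['conf'],2),w.round(3),(q[:2]/q[2]).round())
E
```

```text
pics
0.0 [0.23270798 0.57952676 0.23280542] [[-0.928, 0.373, -0.0], [0.373, 0.928, -0.002], [-0.0, -0.002, -1.0]] 0.99650479453538
scene [[438.12341427   0.         275.7626972 ]
 [  0.         438.12341427 211.79407031]
 [  0.           0.           1.        ]] [ 1.31676265 -0.03312627  0.72686678]
scene case 0.65 [ 0.567 -0.168 -0.   ] [210. 227.]
scene calculator 0.87 [ 0.572 -0.167  0.038] [209. 217.]
scene calculator 0.74 [ 0.64   0.306 -0.001] [416. 250.]
scene note_box 0.73 [ 0.567 -0.171  0.057] [207. 209.]
scene stamp 0.88 [ 0.569 -0.172  0.09 ] [205. 199.]
scene stamp 0.69 [ 0.715 -0.086 -0.005] [242. 277.]
scene stamp 0.63 [ 0.735 -0.164 -0.003] [205. 284.]
scene case_base 0.82 [0.421 0.361 0.001] [416. 189.]
scene calculator_base 0.77 [ 0.451 -0.368  0.002] [136. 195.]
scene note_base 0.66 [ 0.574  0.007 -0.004] [284. 230.]
scene stamp_base 0.76 [ 0.532  0.179 -0.   ] [354. 217.]
scene stamp_base 0.34 [ 0.644  0.305 -0.003] [416. 252.]
scene pen_pot 0.73 [ 0.642  0.308 -0.004] [417. 251.]
scene mouse 0.65 [ 0.631 -0.324 -0.   ] [138. 247.]
side [[413.94091671   0.       
[... 282 characters left out ...]
057] [326. 256.]
side note_box 0.65 [0.639 0.31  0.003] [234. 183.]
side note_box 0.52 [ 0.564 -0.162  0.003] [322. 274.]
side stamp 0.89 [ 0.416 -0.209 -0.002] [284. 321.]
side stamp 0.81 [ 0.71  -0.077 -0.001] [340. 232.]
side stamp 0.64 [ 0.569 -0.167  0.095] [326. 242.]
side case_base 0.81 [0.423 0.364 0.   ] [162. 201.]
side calculator_base 0.68 [ 0.45  -0.359 -0.003] [351. 362.]
side note_base 0.63 [0.566 0.012 0.003] [275. 237.]
side note_base 0.31 [0.423 0.363 0.003] [162. 200.]
side stamp_base 0.7 [0.533 0.178 0.003] [228. 214.]
side stamp_base 0.42 [ 0.451 -0.356 -0.002] [350. 360.]
side pen_pot 0.66 [0.637 0.308 0.005] [234. 182.]
side mouse 0.76 [ 0.628 -0.324  0.   ] [398. 303.]
```

View pics/scene0.png

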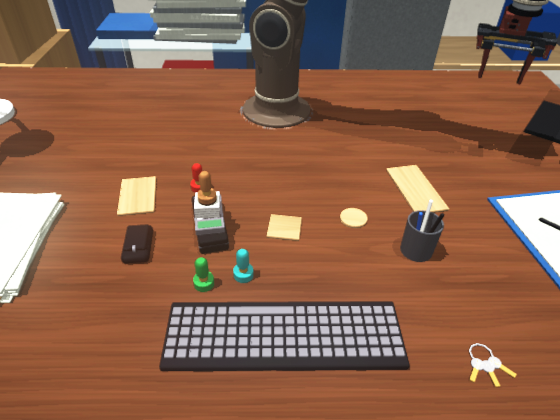

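View pics/side0.png

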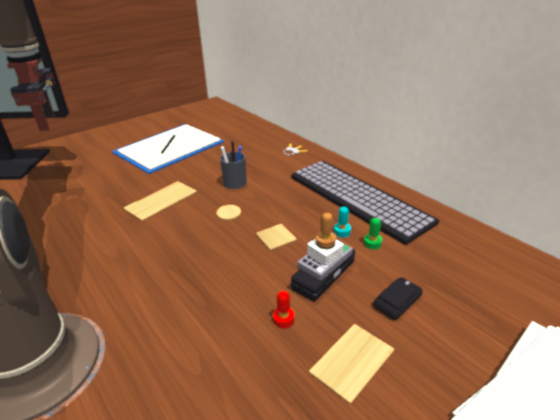

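The scene view shows the pile at about (208,215), with the brown-handled stamp on top at (205,187). The look-alikes are red (197,175), green (203,273) and turquoise (243,265). The bases are at (137,195) calculator, (285,227) note, (353,217) stamp and (416,188) case. The side view shows the same stamp at (326,228), and only it has the wooden handle and stands on the pile. Next I'll measure the bases by colour and take an enlarged crop.

```bash
cat > h.py <<'E'
from plant import bot
import cv2,numpy as np
def cam(f,s=None):
    if 'R' in f: return f['R'],f['t']
    M=f['mount'];Ro=np.array(s['orientation'])
    Rc=Ro@M[:3,:3];tc=np.array(s['position'])+Ro@M[:3,3]
    return Rc.T,-Rc.T@tc
def proj(f,X,s=None):
    R,t=cam(f,s);q=(f['K']@(R@np.atleast_2d(X).T+t[:,None])).T
    return q[:,:2]/q[:,2:]
def back(f,uv,z,s=None):
    R,t=cam(f,s);uv=np.atleast_2d(np.asarray(uv,float));C=-R.T@t
    d=(R.T@np.linalg.inv(f['K'])@np.c_[uv,np.ones(len(uv))].T).T
    return C+d*((z-C[2])/d[:,2])[:,None]
def rect(f,mask,z,s=None):
    c=max(cv2.findContours(mask,0,cv2.CHAIN_APPROX_NONE)[0],key=cv2.contourArea)[:,0]
    w=back(f,c,z,s)[:,:2]
    (x,y),(a,b),g=cv2.minAreaRect((w*1000).astype(np.float32))
    if a<b:a,b,g=b,a,g+90
    return np.round([x,y,a,b,(g+90)%180-90],1)
E
python3 - <<'E'
from h import *
P=dict(case_base=(.422,.362),calculator_base=(.45,-.364),note_base=(.57,.01),stamp_base=(.532,.178))
for c in('scene','side'):
    f=bot.grab_frame(c);im=f['image'];hsv=cv2.cvtColor(im,cv2.COLOR_RGB2HSV)
    if c=='scene': cv2.imwrite('pics/crop.png',cv2.resize(im[150:300,120:270,::-1],(600,600),interpolation=cv2.INTER_CUBIC))
    for n,p in P.items():
        u=proj(f,[*p,.008])[0].astype(int)
        px=im[u[1]-2:u[1]+3,u[0]-2:u[0]+3].reshape(-1,3).mean(0)
        m=((im[...,1].astype(int)>px[1]*.72)&(im[...,2]>px[2]*.55)&(hsv[...,0]<35)).astype(np.uint8)
        _,L=cv2.connectedComponents(m,connectivity=4);k=(L==L[u[1],u[0]]).astype(np.uint8)
        print(c,n,px.round(),k.sum(),rect(f,k,.008))
s=bot.observe();f=bot.grab_frame('wrist');print(f['mount'].round(3),f['K'][0,0])
E
```

```text
scene case_base [253. 239. 177.] 1590 [455.  361.1 255.5  99.9   7.6]
scene calculator_base [251. 231. 164.] 1225 [ 454.8 -365.   140.4   87.6    9. ]
scene note_base [251. 231. 164.] 712 [571.4   6.8  76.6  74.9  -8. ]
scene stamp_base [254. 243. 184.] 390 [537.4 175.6  64.5  60.9 -89.9]
side case_base [252. 225. 144.] 1129 [421.1 363.5 191.2  92.9  10.6]
side calculator_base [248. 215. 135.] 3401 [ 449.6 -362.2  140.7   88.8    8.7]
side note_base [250. 219. 138.] 564 [568.2  10.8  77.6  75.6  82.6]
side stamp_base [254. 232. 152.] 265 [535.4 180.8  65.1  63.4 -40.4]
[[ 0.001 -0.963 -0.271  0.074]
 [ 1.     0.001 -0.    -0.   ]
 [ 0.    -0.271  0.963 -0.151]
 [ 0.     0.     0.     1.   ]] 345.16843761483165
```

View pics/crop.png

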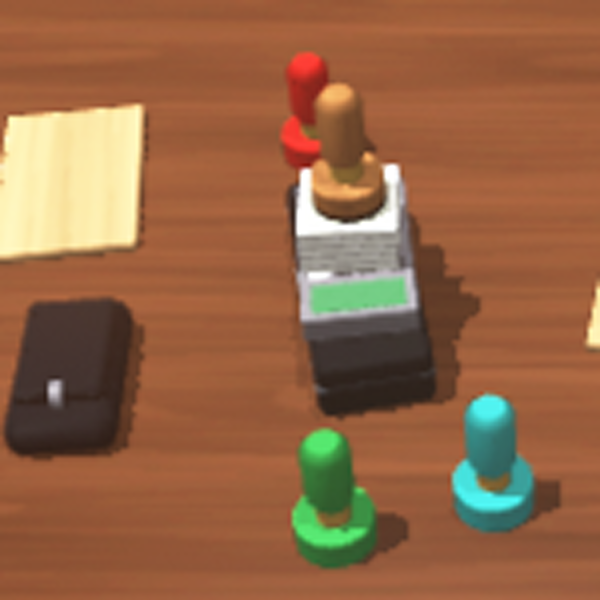

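The crop confirms it: the wooden-handled stamp on the white box is the one wanted. The look-alikes are green (325,500), turquoise (490,470) and red (305,100). Moving over the pile for a wrist look.

arm_command(moves=[[[1.4, -3.1, 0.2, 0.016], [1.4, -3.1, 0.2, 0.016], [1.4, -3.1, 0.2, 0.016], [1.4, -3.1, 0.2, 0.016], [1.4, -3.1, 0.2, 0.016], [1.4, -3.1, 0.2, 0.016], [1.4, -3.1, 0.2, 0.016], [1.4, -3.1, 0.2, 0.016]]], hand=8.5)

```text
t: 1.92
position: [0.3453, 0.3304, 0.25]
orientation: [[-0.968, 0.25, 0.0], [0.25, 0.968, 0.001], [-0.0, 0.001, -1.0]]
contact_force: [0.2, -0.3, 0.3]
gripper_width: 0.969
finger_force: 0.0
```

arm_command(moves=[[[1.4, -3.1, 0.2, 0.016], [1.4, -3.1, 0.2, 0.016], [1.4, -3.1, 0.2, 0.016], [1.4, -3.1, 0.2, 0.016], [1.4, -3.1, 0.2, 0.016], [1.4, -3.1, 0.2, 0.016], [1.4, -3.1, 0.2, 0.016], [1.4, -3.1, 0.2, 0.016]]])

```text
t: 2.58
position: [0.4573, 0.0823, 0.2661]
orientation: [[-0.992, 0.125, 0.001], [0.125, 0.992, 0.0], [-0.001, 0.001, -1.0]]
contact_force: [0.7, -0.6, 0.5]
gripper_width: 0.967
finger_force: 0.0
```

arm_command(moves=[[[1.4, -3.1, 0.2, 0.016], [1.4, -3.1, 0.2, 0.016], [1.4, -3.1, 0.2, 0.016], [1.4, -3.1, 0.2, 0.016], [1.4, -3.1, 0.2, 0.016], [1.4, -3.1, 0.2, 0.016], [0, 0, 0, 0], [0, 0, 0, 0]]])

```text
t: 3.25
position: [0.541, -0.104, 0.2775]
orientation: [[-0.999, 0.034, -0.0], [0.034, 0.999, -0.001], [0.0, -0.001, -1.0]]
contact_force: [-0.9, 0.6, 0.9]
gripper_width: 0.97
finger_force: 0.0
```

Run:
```python
from h import *
s=bot.observe();f=bot.grab_frame('wrist');im=f['image'];cv2.imwrite('pics/w1.png',im[:,:,::-1])
np.savez('w1.npz',im=im,pos=s['position'],ori=s['orientation'])
R,t=cam(f,s)
for n in 'stamp note_box calculator case note_base'.split():
    for d in bot.place_of(n,'wrist')[:2]:
        p=np.array(d['at']);q=f['K']@p;print(n,round(d['conf'],2),(R.T@(p-t)).round(4),(q[:2]/q[2]).round())
```

```text
stamp 0.96 [ 0.7118 -0.0824 -0.0009] [298. 302.]
stamp 0.76 [ 0.7358 -0.1627  0.0033] [241. 320.]
note_box 0.69 [ 0.5646 -0.1665  0.0624] [222. 213.]
case 0.39 [ 0.568  -0.1683  0.0906] [217. 224.]
note_base 0.83 [0.5694 0.0159 0.0038] [374. 200.]
```

View pics/w1.png

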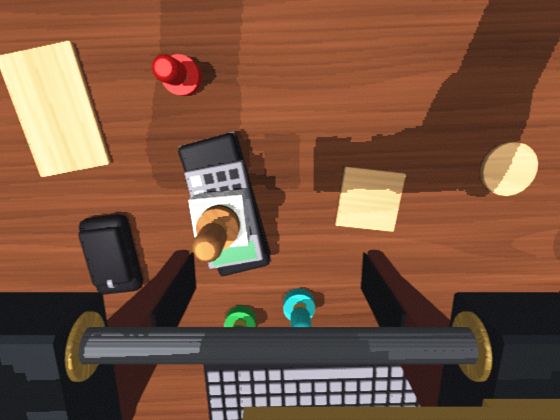

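Wrist view: pile at (222,205), stamp foot at about (218,227), handle top at about (208,248), note base at (371,199), stamp base at (510,169) and calculator base at (55,108). I'll enlarge the pile to read its corners.

Run:
```python
import cv2
im=cv2.imread('pics/w1.png')[125:280,150:300]
im=cv2.resize(im,None,fx=3.85,fy=3.85,interpolation=cv2.INTER_CUBIC)
for i in range(10,150,20):
    cv2.putText(im,str(150+i),(int(i*3.85),8),0,.35,(0,255,255));cv2.line(im,(int(i*3.85),10),(int(i*3.85),16),(0,255,255))
    cv2.putText(im,str(125+i),(0,int(i*3.85)),0,.35,(0,255,255))
cv2.imwrite('pics/w1c.png',im)
```

```text
(no output)
```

View pics/w1c.png

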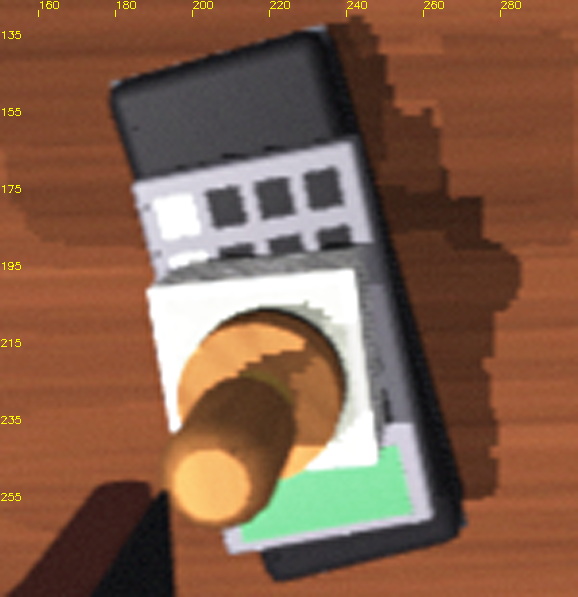

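Run:
```python
from h import *
f=bot.grab_frame('wrist');d=np.load('w1.npz');s=dict(position=d['pos'],orientation=d['ori'])
def B(n,c,z):
    w=back(f,np.array(c)/3.85+[150,125],z,s)*1000;print(n,w[:,:2].round(1).tolist())
    if len(w)==4:
        e=w-np.roll(w,1,0);print('  c',w.mean(0)[:2].round(1),'len',np.linalg.norm(e,axis=1).round(1),'ang',np.degrees(np.arctan2(e[:,1],e[:,0])).round(1))
B('calc',[(133,184),(355,138),(432,515),(230,553)],.058)
B('note',[(148,290),(355,270),(378,465),(171,485)],.09)
B('case',[(110,85),(325,27),(465,525),(275,578)],.037)
B('foot',[(262,390)],.108)
B('handle',[(208,486)],.163)
im=d['im'];hsv=cv2.cvtColor(im,cv2.COLOR_RGB2HSV)
m=((im[...,1]>150)&(im[...,2]>80)&(hsv[...,0]<35)&(im[...,0]>190)).astype(np.uint8)
for n,u in dict(calc=(55,108),note=(371,199),stamp=(510,180)).items():
    _,L=cv2.connectedComponents(m,connectivity=4);k=(L==L[u[1],u[0]]).astype(np.uint8);print(n,k.sum(),rect(f,k,.008,s))
```

```text
calc [[519.2, -204.6], [508.5, -141.7], [621.6, -125.5], [632.0, -187.2]]
  c [ 570.3 -164.7] len [114.1  63.8 114.3  62.6] ang [-171.2   99.7    8.2  -80.5]
note [[542.6, -194.7], [539.0, -140.3], [593.2, -137.4], [597.1, -194.1]]
  c [ 568.  -166.6] len [54.6 54.5 54.2 56.9] ang [-179.3   93.7    3.1  -86. ]
case [[493.3, -214.0], [479.0, -150.6], [634.1, -116.5], [650.5, -178.3]]
  c [ 564.2 -164.8] len [161.2  65.  158.8  63.9] ang [-167.2  102.7   12.4  -75.2]
foot [[565.4, -163.7]]
handle [[569.6, -166.3]]
calc 9373 [ 450.2 -363.1  139.2   88.     8.7]
note 2379 [577.7   7.4  76.1  54.9  81.7]
stamp 2163 [535.4 179.4  63.9  63.4  88.1]
```

arm_command(moves=[[[1.4, -3.1, 0, 0], [1.4, -3.1, 0, 0], [0, 0, -4.0, 0], [0, 0, -4.0, 0], [0, 0, -4.0, 0], [0, 0, -2.3, 0], [0, 0, 0, 0], [0, 0, 0, 0]]])

```text
t: 4.27
position: [0.5684, -0.1635, 0.1343]
orientation: [[-1.0, 0.029, -0.002], [0.029, 1.0, 0.0], [0.002, 0.0, -1.0]]
contact_force: [0.2, -1.3, 0.1]
gripper_width: 0.966
finger_force: 0.0
```

arm_command(moves=[[[0, 0, 0, 0], [0, 0, 0, 0], [0, 0, 0, 0], [0, 0, 0, 0], [0, 0, 0, 0], [0, 0, 0, 0], [0, 0, 0, 0], [0, 0, 0, 0]]], hand=1.5)

```text
t: 4.93
position: [0.5689, -0.164, 0.1348]
orientation: [[-1.0, 0.03, 0.0], [0.03, 1.0, 0.0], [-0.0, 0.0, -1.0]]
contact_force: [0.4, -0.2, 0.2]
gripper_width: 0.401
finger_force: 0.0
```

arm_command(moves=[[[0, 0, 0, 0], [0, 0, 0, 0], [0, 0, 0, 0], [0, 0, 0, 0], [0, 0, 0, 0]]])

```text
t: 5.35
position: [0.5688, -0.164, 0.1345]
orientation: [[-1.0, 0.03, -0.0], [0.03, 1.0, 0.0], [0.0, 0.0, -1.0]]
contact_force: [0.4, 0.2, -0.6]
gripper_width: 0.292
finger_force: 30.0
```

arm_command(moves=[[[0, 0, 1.0, 0], [0, 0, 2.0, 0], [0, 0, 3.0, 0], [0, 0, 1.0, 0], [0, 0, 0, 0]]])

```text
t: 5.77
position: [0.5705, -0.1646, 0.208]
orientation: [[-1.0, 0.03, 0.006], [0.03, 1.0, -0.001], [-0.006, -0.001, -1.0]]
contact_force: [0.7, -0.2, -0.4]
gripper_width: 0.288
finger_force: 30.0
```

arm_command(moves=[[[-0.3, 2, 0, 0], [-0.4, 4, 0, 0], [-0.4, 4, 0, 0], [-0.4, 4, 0, 0], [-0.4, 4, 0, 0], [-0.4, 4, 0, 0], [-0.4, 4, 0, 0], [-0.4, 4, 0, 0]]])

```text
t: 6.43
position: [0.5367, 0.1378, 0.2036]
orientation: [[-1.0, 0.03, -0.001], [0.03, 1.0, -0.0], [0.001, -0.0, -1.0]]
contact_force: [1.1, -0.2, 0.1]
gripper_width: 0.293
finger_force: 30.0
```

arm_command(moves=[[[-0.3, 3, 0, 0], [-0.1, 1.5, -1, 0], [0, 0, -3, 0], [0, 0, -4, 0], [0, 0, -3, 0], [0, 0, 0, 0], [0, 0, 0, 0], [0, 0, 0, 0]]])

```text
t: 7.1
position: [0.5347, 0.1803, 0.0955]
orientation: [[-1.0, 0.031, 0.001], [0.031, 1.0, -0.0], [-0.001, -0.0, -1.0]]
contact_force: [0.1, 0.4, -0.4]
gripper_width: 0.291
finger_force: 30.0
```

Run:
```python
from h import *
s=bot.observe();print(s['position'])
o=[]
for c in('wrist','side','scene'):
    f=bot.grab_frame(c);R,t=cam(f,s);im=f['image']
    u=proj(f,[.535,.18,.05],s)[0].astype(int);print(c,u)
    x,y=np.clip(u-70,0,[420,280]);k=im[y:y+140,x:x+140,::-1].copy()
    o.append(cv2.resize(k,(400,400)))
    for n in('stamp','stamp_base'):
        for d in bot.place_of(n,c)[:4]:
            w=R.T@(np.array(d['at'])-t)
            if abs(w[1]-.18)<.06: print(c,n,round(d['conf'],2),w.round(4))
cv2.imwrite('pics/st.png',cv2.resize(np.hstack(o),(800,267)))
```

```text
[0.53465823 0.18031721 0.09549993]
wrist [277 246]
wrist stamp_base 0.63 [0.5379 0.1756 0.0053]
side [226 198]
side stamp 0.79 [0.5327 0.1832 0.0572]
side stamp_base 0.66 [0.5343 0.1816 0.0024]
scene [357 202]
scene stamp 0.87 [0.5332 0.1774 0.0516]
scene stamp_base 0.69 [0.5329 0.1771 0.0029]
```

View pics/st.png

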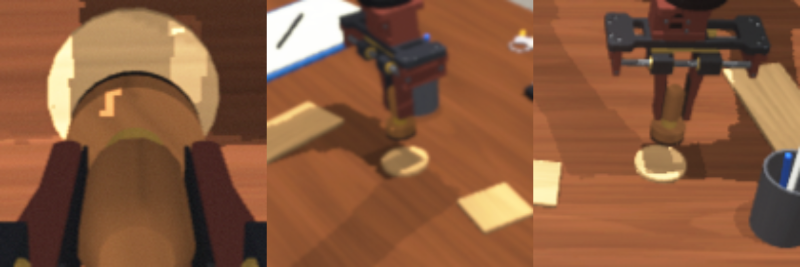

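The three crops show the stamp held upright over the round base, lined up within about 2 mm. Lowering and releasing.

arm_command(moves=[[[0.1, 0, -2, 0], [0, 0, -1.5, 0], [0, 0, -0.5, 0], [0, 0, -0.2, 0], [0, 0, 0, 0], [0, 0, 0, 0]]])

```text
t: 8.05
position: [0.5352, 0.181, 0.0531]
orientation: [[-1.0, 0.03, 0.0], [0.03, 1.0, 0.0], [-0.0, 0.0, -1.0]]
contact_force: [-0.5, 0.1, -0.8]
gripper_width: 0.288
finger_force: 30.0
```

arm_command(moves=[[[0, 0, 0, 0], [0, 0, 0, 0], [0, 0, 0, 0], [0, 0, 0, 0], [0, 0, 0, 0], [0, 0, 0, 0]]], hand=7.5)

```text
t: 8.55
position: [0.5349, 0.181, 0.0527]
orientation: [[-1.0, 0.03, 0.0], [0.03, 1.0, 0.0], [-0.0, 0.0, -1.0]]
contact_force: [0.2, 0.1, 0.5]
gripper_width: 0.707
finger_force: 0.0
```

arm_command(moves=[[[0, 0, 3, 0], [0, 0, 4, 0], [0, 0, 4, 0], [0, 0, 4, 0], [0, -2, 1, 0], [0.4, -4, 0, 0], [0.4, -4, 0, 0], [0.4, -4, 0, 0]]])

```text
t: 9.22
position: [0.5469, 0.0399, 0.2133]
orientation: [[-1.0, 0.028, 0.001], [0.028, 1.0, 0.001], [-0.001, 0.001, -1.0]]
contact_force: [0.3, -0.2, -0.0]
gripper_width: 0.855
finger_force: 0.0
```

arm_command(moves=[[[0.4, -4, 0, 0.02], [0.4, -4, 0, 0.02], [0.4, -4, 0, 0.02], [0.4, -4, 0, 0.02], [0.4, -4, 0, 0.01], [0, 0, 0, 0], [0, 0, 0, 0]]])

```text
t: 9.8
position: [0.5662, -0.1623, 0.2126]
orientation: [[-0.999, -0.054, -0.0], [-0.054, 0.999, -0.001], [0.0, -0.001, -1.0]]
contact_force: [0.4, 0.7, 0.3]
gripper_width: 0.853
finger_force: 0.0
```

Run:
```python
from h import *
s=bot.observe();f=bot.grab_frame('wrist');im=f['image'];hsv=cv2.cvtColor(im,cv2.COLOR_RGB2HSV)
m=((hsv[...,1]<30)&(hsv[...,2]>215)).astype(np.uint8)
_,L=cv2.connectedComponents(m,connectivity=4);u=proj(f,[.568,-.166,.09],s)[0].astype(int);k=(L==L[u[1],u[0]]).astype(np.uint8)
print(u,im[u[1],u[0]],k.sum(),rect(f,k,.09,s))
cv2.imwrite('pics/w2.png',im[:,:,::-1])
f=bot.grab_frame('side');R,t=cam(f)
for n in('stamp','stamp_base'):
  for d in bot.place_of(n,'side')[:4]:print(n,(R.T@(np.array(d['at'])-t)).round(4))
```

```text
[273 214] [159 162 148] 232725 [ 594.2 -160.4  551.9  365.7  -86.8]
stamp [0.5298 0.1844 0.0125]
stamp [ 0.4152 -0.2079 -0.0018]
stamp [ 7.107e-01 -7.850e-02  3.000e-04]
stamp_base [ 0.5332  0.1793 -0.0006]
stamp_base [ 0.5655 -0.1652  0.0054]
```

View pics/w2.png

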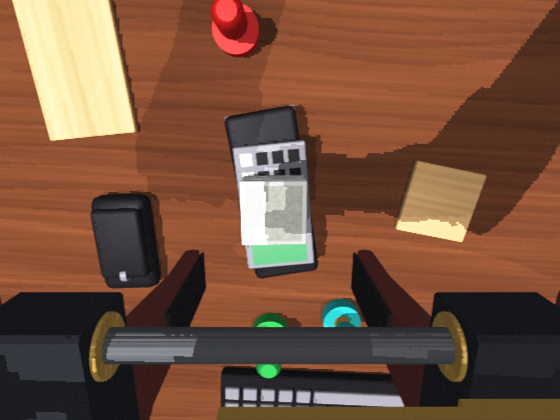

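The stamp stands on its base. The note box top runs from (240,183) to (307,246) with its centre at (274,213), which matches my estimate (0.568, -0.166), and it is square with the tool.

arm_command(moves=[[[0.1, -0.4, -3, 0], [0, 0, -4, 0], [0, 0, -4, 0], [0, 0, -2.2, 0], [0, 0, -0.7, 0], [0, 0, 0, 0], [0, 0, 0, 0]]], hand=8.2)

```text
t: 10.58
position: [0.5687, -0.1624, 0.0746]
orientation: [[-0.998, -0.061, 0.001], [-0.061, 0.998, -0.0], [-0.001, -0.0, -1.0]]
contact_force: [0.2, 0.4, 0.7]
gripper_width: 0.931
finger_force: 0.0
```

arm_command(moves=[[[0, 0, 0, 0], [0, 0, 0, 0], [0, 0, 0, 0], [0, 0, 0, 0], [0, 0, 0, 0], [0, 0, 0, 0], [0, 0, 0, 0], [0, 0, 0, 0]]], hand=4.5)

```text
t: 11.25
position: [0.5685, -0.1634, 0.0746]
orientation: [[-0.998, -0.06, 0.002], [-0.06, 0.998, -0.0], [-0.002, -0.0, -1.0]]
contact_force: [-0.9, 0.0, 6.8]
gripper_width: 0.614
finger_force: 30.0
```

arm_command(moves=[[[0, 0, 0.5, 0], [0, 0, 2, 0], [0, 0, 3, 0], [0, 0, 2.5, 0], [0, 0, 0, 0], [0, 0, 0, 0]]])

```text
t: 11.75
position: [0.5685, -0.163, 0.1549]
orientation: [[-0.998, -0.06, 0.002], [-0.06, 0.998, 0.0], [-0.002, -0.0, -1.0]]
contact_force: [0.6, 0.0, -2.0]
gripper_width: 0.612
finger_force: 30.0
```

arm_command(moves=[[[0, 2.5, 0, -0.04], [0.1, 4, 0, -0.04], [0.1, 4, 0, -0.04], [0, 4, 0, -0.04], [0, 2.7, -2, -0.035], [0, 0, -3, 0], [0, 0, -3, 0], [0, 0, 0, 0]]])

```text
t: 12.42
position: [0.5651, 0.0101, 0.0675]
orientation: [[-0.991, 0.132, -0.011], [0.132, 0.991, -0.001], [0.01, -0.003, -1.0]]
contact_force: [-2.1, 0.4, -0.9]
gripper_width: 0.614
finger_force: 30.0
```

Run:
```python
from h import *
s=bot.observe();print(s['position'],s['orientation'])
o=[]
for c in('wrist','side','scene'):
    f=bot.grab_frame(c);R,t=cam(f,s);im=f['image']
    u=proj(f,[.57,.01,.03],s)[0].astype(int)
    h=110 if c=='wrist' else 55
    x,y=np.clip(u-h,0,[560-2*h,420-2*h]);print(c,x,y);o.append(cv2.resize(im[y:y+2*h,x:x+2*h,::-1],(400,400),interpolation=cv2.INTER_CUBIC))
    for n in('note_box','note_base'):
        for d in bot.place_of(n,c)[:4]:
            w=R.T@(np.array(d['at'])-t)
            if abs(w[1])<.06: print(c,n,round(d['conf'],2),w.round(4))
    # base model overlay
    a=np.radians(-7.7);p=np.array([[np.cos(a)*i-np.sin(a)*j+.570,np.sin(a)*i+np.cos(a)*j+.0095,.008] for i,j in((-.038,-.038),(-.038,.038),(.038,.038),(.038,-.038))])
    q=((proj(f,p,s)-[x,y])*400/(2*h)).astype(np.int32);cv2.polylines(o[-1],[q],True,(255,0,255),1)
cv2.imwrite('pics/nb.png',cv2.resize(np.hstack(o),(800,267),interpolation=cv2.INTER_AREA))
```

```text
[0.56512487 0.01011849 0.06745584] [[-0.99116063  0.13224417 -0.01058711]
 [ 0.13226553  0.99121341 -0.00134054]
 [ 0.01031681 -0.002729   -0.99994306]]
wrist 169 149
wrist note_box 0.57 [0.5617 0.0068 0.0528]
side 221 173
side note_box 0.81 [0.5699 0.0098 0.0587]
side note_base 0.59 [0.5699 0.0153 0.0039]
scene 230 163
scene note_box 0.71 [0.572  0.0067 0.0579]
```

View pics/nb.png

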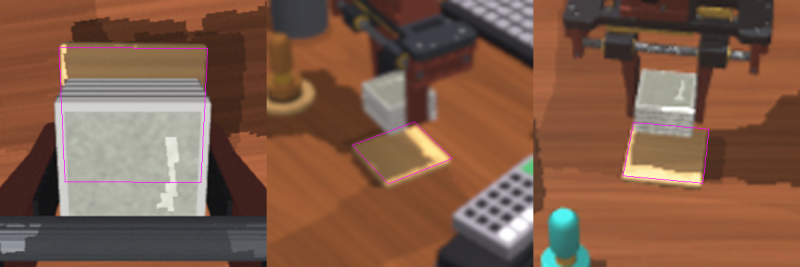

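The base outline (magenta) fits in all three views, and the box hangs square over it. Lowering.

arm_command(moves=[[[0, 0, -2, 0], [0, 0, -1.3, 0], [0, 0, -0.5, 0], [0, 0, 0, 0], [0, 0, 0, 0]]])

```text
t: 13.28
position: [0.5697, 0.0088, 0.0356]
orientation: [[-0.991, 0.135, -0.001], [0.135, 0.991, -0.0], [0.001, -0.0, -1.0]]
contact_force: [0.3, 0.7, -0.9]
gripper_width: 0.615
finger_force: 30.0
```

arm_command(moves=[[[0.1, 0.05, -0.5, 0], [0, 0, -0.4, 0], [0, 0, -0.15, 0], [0, 0, 0, 0], [0, 0, 0, 0]]])

```text
t: 13.7
position: [0.5709, 0.0095, 0.0251]
orientation: [[-0.991, 0.134, -0.0], [0.134, 0.991, -0.0], [0.0, -0.0, -1.0]]
contact_force: [0.3, -0.1, -0.6]
gripper_width: 0.61
finger_force: 30.0
```

arm_command(moves=[[[0, 0, 0, 0], [0, 0, 0, 0], [0, 0, 0, 0], [0, 0, 0, 0], [0, 0, 0, 0]]], hand=8.2)

```text
t: 14.12
position: [0.571, 0.0095, 0.0253]
orientation: [[-0.991, 0.134, 0.0], [0.134, 0.991, 0.0], [-0.0, 0.0, -1.0]]
contact_force: [-0.9, -0.1, -0.0]
gripper_width: 0.925
finger_force: 0.0
```

arm_command(moves=[[[0, 0, 3, 0], [0, 0, 4, 0], [0, 0, 4, 0], [0, 0, 4, 0.04], [0, -3, 1, 0.04], [0, -4, 0, 0.06], [0, -4, 0, 0.06], [0, -4, 0, 0.06]]], hand=8.7)

```text
t: 14.78
position: [0.571, -0.1416, 0.186]
orientation: [[-0.992, -0.129, 0.001], [-0.129, 0.992, 0.0], [-0.001, 0.0, -1.0]]
contact_force: [0.4, 0.4, -0.4]
gripper_width: 0.992
finger_force: 0.0
```

arm_command(moves=[[[0, -2.4, -3, 0.03], [0, 0, 0, 0], [0, 0, 0, 0], [0, 0, 0, 0]]])

```text
t: 15.12
position: [0.571, -0.1638, 0.1552]
orientation: [[-0.988, -0.154, -0.0], [-0.154, 0.988, 0.001], [0.0, 0.001, -1.0]]
contact_force: [0.9, -0.4, 0.4]
gripper_width: 0.991
finger_force: 0.0
```

Run:
```python
from h import *
s=bot.observe();f=bot.grab_frame('wrist');im=f['image']
y=[80,330];im2=cv2.resize(im[80:330,130:430,::-1],None,fx=2.4,fy=2.4,interpolation=cv2.INTER_CUBIC)
def ov(c,th,l,w,z,col):
    a=np.radians(th);R=np.array([[np.cos(a),-np.sin(a)],[np.sin(a),np.cos(a)]])
    p=np.array([[i*l/2,j*w/2] for i,j in((-1,-1),(-1,1),(1,1),(1,-1))])@R.T+c
    q=((proj(f,np.c_[p,[z]*4],s)-[130,80])*2.4).astype(np.int32);cv2.polylines(im2,[q],True,col,1)
ov((.5705,-.165),8.8,.116,.064,.058,(255,0,255))
ov((.5645,-.165),12.5,.165,.066,.034,(255,255,0))
cv2.imwrite('pics/w3.png',im2);print(s['position'],np.round(s['orientation'][0],3))
```

```text
[ 0.57097008 -0.16382507  0.1551547 ] [-0.988 -0.154 -0.   ]
```

View pics/w3.png

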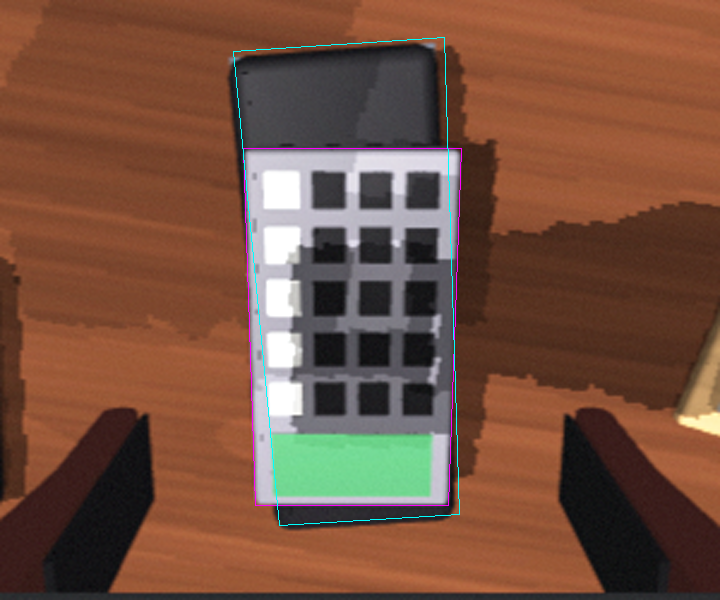

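The calculator outline fits exactly: (0.5705, -0.165), yaw 8.8°. The case outline is within about 2 mm. Grasping the calculator.

arm_command(moves=[[[0, -0.1, -3.5, 0], [0, 0, -3.5, 0], [0, 0, -2, 0], [0, 0, -1, 0], [0, 0, 0, 0], [0, 0, 0, 0]]])

```text
t: 15.67
position: [0.5717, -0.1647, 0.056]
orientation: [[-0.988, -0.156, 0.001], [-0.156, 0.988, 0.0], [-0.001, -0.0, -1.0]]
contact_force: [0.1, -0.4, 0.5]
gripper_width: 0.991
finger_force: 0.0
```

arm_command(moves=[[[0, 0, 0, 0], [0, 0, 0, 0], [0, 0, 0, 0], [0, 0, 0, 0], [0, 0, 0, 0], [0, 0, 0, 0], [0, 0, 0, 0]]], hand=5.5)

```text
t: 16.25
position: [0.5714, -0.1655, 0.0561]
orientation: [[-0.988, -0.155, 0.001], [-0.155, 0.988, 0.0], [-0.001, -0.0, -1.0]]
contact_force: [-1.3, 0.8, 7.2]
gripper_width: 0.724
finger_force: 30.0
```

arm_command(moves=[[[0, 0, 0.5, 0], [0, 0, 1.5, 0], [0, 0, 3, 0], [0, 0, 3, 0], [0, 0, 0, 0], [0, 0, 0, 0]]])

```text
t: 16.75
position: [0.5718, -0.1658, 0.1369]
orientation: [[-0.988, -0.155, 0.003], [-0.155, 0.988, -0.0], [-0.003, -0.001, -1.0]]
contact_force: [0.0, -0.2, -1.6]
gripper_width: 0.726
finger_force: 30.0
```

arm_command(moves=[[[-1.5, -2.5, 0, 0], [-2.1, -3.4, 0, 0], [-2.1, -3.4, 0, 0], [-2.1, -3.4, 0, 0], [-2.1, -3.4, -1, 0], [-1.5, -2.5, -2, 0], [-0.65, -1.1, -2, 0], [0, 0, 0, 0]]])

```text
t: 17.42
position: [0.445, -0.3643, 0.0809]
orientation: [[-0.989, -0.149, -0.007], [-0.149, 0.989, 0.002], [0.007, 0.003, -1.0]]
contact_force: [-0.9, 0.6, -1.1]
gripper_width: 0.722
finger_force: 30.0
```

arm_command(moves=[[[0, 0, -1, 0], [0, 0, 0, 0], [0, 0, 0, 0]]])

```text
t: 17.67
position: [0.4513, -0.3608, 0.0747]
orientation: [[-0.988, -0.157, -0.0], [-0.157, 0.988, 0.001], [0.0, 0.001, -1.0]]
contact_force: [0.4, 0.4, -1.7]
gripper_width: 0.721
finger_force: 30.0
```

```bash
cat >> h.py <<'E'
def box(f,s,c,th,l,w,z,im,o,k,col):
    a=np.radians(th);R=np.array([[np.cos(a),-np.sin(a)],[np.sin(a),np.cos(a)]])
    p=np.array([[i*l/2,j*w/2] for i,j in((-1,-1),(-1,1),(1,1),(1,-1))])@R.T+c
    cv2.polylines(im,[((proj(f,np.c_[p,[z]*4],s)-o)*k).astype(np.int32)],True,col,1,cv2.LINE_AA)
E
python3 - <<'E'
from h import *
s=bot.observe();print(s['position'])
o=[]
for c in('wrist','side','scene'):
    f=bot.grab_frame(c);im=f['image']
    u=proj(f,[.45,-.363,.03],s)[0].astype(int);h=130 if c=='wrist' else 75
    x,y=np.clip(u-h,0,[560-2*h,420-2*h]);k=400/2/h
    v=cv2.resize(im[y:y+2*h,x:x+2*h,::-1],(400,400),interpolation=cv2.INTER_CUBIC)
    box(f,s,(.4505,-.363),8.7,.14,.088,.008,v,[x,y],k,(255,0,255))
    box(f,s,np.array(s['position'][:2])-[.001,0],8.8,.116,.064,s['position'][2]+.0019,v,[x,y],k,(255,255,0))
    o.append(v)
cv2.imwrite('pics/ca.png',cv2.resize(np.hstack(o),(800,267),interpolation=cv2.INTER_AREA))
E
```

```text
[ 0.45134317 -0.36083419  0.07473264]
```

View pics/ca.png

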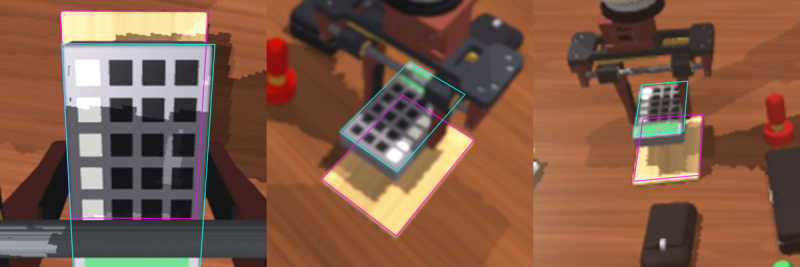

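The calculator outline fits the held slab in all views, and so does the base outline. Lowering.

arm_command(moves=[[[0, -0.2, -2, 0], [0, 0, -1.5, 0], [0, 0, -0.8, 0], [0, 0, -0.4, 0], [0, 0, -0.2, 0], [0, 0, 0, 0], [0, 0, 0, 0]]])

```text
t: 18.4
position: [0.4508, -0.3648, 0.0268]
orientation: [[-0.988, -0.155, 0.001], [-0.155, 0.988, -0.001], [-0.001, -0.001, -1.0]]
contact_force: [0.7, 0.2, -0.7]
gripper_width: 0.728
finger_force: 30.0
```

arm_command(moves=[[[0.05, 0.15, -0.1, 0], [0, 0, -0.1, 0], [0, 0, -0.05, 0], [0, 0, 0, 0], [0, 0, 0, 0]]])

```text
t: 18.82
position: [0.4512, -0.3629, 0.0242]
orientation: [[-0.988, -0.155, 0.001], [-0.155, 0.988, 0.0], [-0.001, -0.0, -1.0]]
contact_force: [-0.5, 1.8, 5.9]
gripper_width: 0.727
finger_force: 30.0
```

arm_command(moves=[[[0, 0, 0, 0], [0, 0, 0, 0], [0, 0, 0, 0], [0, 0, 0, 0], [0, 0, 0, 0]]], hand=8.7)

```text
t: 19.23
position: [0.4508, -0.3631, 0.0235]
orientation: [[-0.988, -0.154, -0.0], [-0.154, 0.988, 0.0], [0.0, 0.0, -1.0]]
contact_force: [-0.1, -0.0, -0.1]
gripper_width: 0.987
finger_force: 0.0
```

arm_command(moves=[[[0, 0, 3, 0], [0, 0, 4, 0], [0, 0, 4, 0], [1.5, 2.5, 3, 0.01], [2.1, 3.4, 0, 0.01], [2.1, 3.4, 0, 0.01], [2.1, 3.4, 0, 0.01], [2.1, 3.4, 0, 0.01]]])

```text
t: 19.9
position: [0.5506, -0.2005, 0.164]
orientation: [[-0.979, -0.204, 0.001], [-0.204, 0.979, 0.0], [-0.001, -0.0, -1.0]]
contact_force: [1.5, -0.7, 0.2]
gripper_width: 0.991
finger_force: 0.0
```

arm_command(moves=[[[1.6, 3.4, 0, 0.01], [0, 0.1, 0, 0], [0, 0, 0, 0], [0, 0, 0, 0], [0, 0, 0, 0]]])

```text
t: 20.32
position: [0.5651, -0.1688, 0.1636]
orientation: [[-0.977, -0.211, -0.0], [-0.211, 0.977, -0.001], [0.0, -0.001, -1.0]]
contact_force: [0.1, -0.8, 0.9]
gripper_width: 0.988
finger_force: 0.0
```

Run:
```python
from h import *
s=bot.observe();print(s['position'],np.round(s['orientation'][0],3))
f=bot.grab_frame('wrist');im=f['image']
v=cv2.resize(im[60:330,130:430,::-1],None,fx=2,fy=2,interpolation=cv2.INTER_CUBIC)
box(f,s,(.565,-.166),12.3,.165,.066,.034,v,[130,60],2,(255,255,0))
hsv=cv2.cvtColor(im,cv2.COLOR_RGB2HSV);m=((hsv[...,2]<95)&(hsv[...,1]<110)).astype(np.uint8);m=cv2.morphologyEx(m,cv2.MORPH_OPEN,np.ones((3,3)))
_,L=cv2.connectedComponents(m,connectivity=4);u=proj(f,[.565,-.166,.04],s)[0].astype(int);k=(L==L[u[1],u[0]]).astype(np.uint8)
print(k.sum(),rect(f,k,.034,s))
f=bot.grab_frame('side');w=cv2.resize(f['image'][300:420,290:410,::-1],(540,540),interpolation=cv2.INTER_CUBIC)
box(f,s,(.4505,-.363),8.7,.14,.088,.008,w,[290,300],4.5,(255,0,255));box(f,s,(.4505,-.363),8.7,.116,.064,.026,w,[290,300],4.5,(255,255,0))
cv2.imwrite('pics/w4.png',cv2.resize(np.hstack([v,w]),(800,379),interpolation=cv2.INTER_AREA))
```

```text
[ 0.56505569 -0.16880923  0.16357053] [-0.977 -0.211 -0.   ]
14677 [ 566.1 -167.   165.1   65.6   12.8]
```

View pics/w4.png

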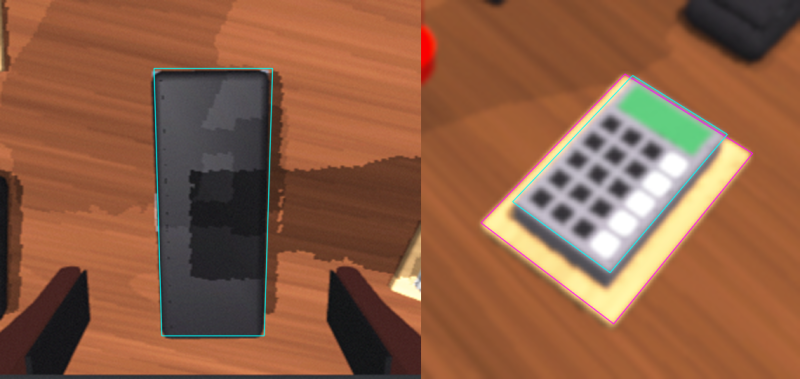

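The calculator sits square and centred on its base, matching the model outline. The case is at (0.566, -0.167), yaw 12.6°. Grasping it.

arm_command(moves=[[[0.1, 0.2, -3.5, 0.007], [0, 0, -4, 0], [0, 0, -4, 0], [0, 0, -2, 0], [0, 0, -1, 0], [0, 0, 0, 0], [0, 0, 0, 0]]])

```text
t: 21.0
position: [0.567, -0.1662, 0.0192]
orientation: [[-0.976, -0.219, 0.0], [-0.219, 0.976, -0.0], [-0.0, -0.001, -1.0]]
contact_force: [-0.1, 0.3, -0.5]
gripper_width: 0.986
finger_force: 0.0
```

arm_command(moves=[[[0, 0, 0, 0], [0, 0, 0, 0], [0, 0, 0, 0], [0, 0, 0, 0], [0, 0, 0, 0], [0, 0, 0, 0], [0, 0, 0, 0]]], hand=5.5)

```text
t: 21.58
position: [0.5678, -0.1654, 0.0199]
orientation: [[-0.975, -0.221, 0.002], [-0.221, 0.975, -0.0], [-0.002, -0.001, -1.0]]
contact_force: [-1.2, 1.4, 8.2]
gripper_width: 0.754
finger_force: 30.0
```

arm_command(moves=[[[0, 0, 0.5, 0], [0, 0, 1.5, 0], [0, 0, 3.5, 0], [0, 0, 4, 0], [0, 0, 4, 0], [0, 0, 2, 0], [0, 0, 0, 0], [0, 0, 0, 0]]])

```text
t: 22.25
position: [0.5671, -0.1649, 0.1745]
orientation: [[-0.975, -0.221, 0.002], [-0.221, 0.975, 0.0], [-0.002, -0.0, -1.0]]
contact_force: [-0.6, 0.3, -3.3]
gripper_width: 0.747
finger_force: 30.0
```

arm_command(moves=[[[-0.5, 2, 0, 0], [-1, 3.7, 0, 0], [-1.1, 3.9, 0, 0], [-1.1, 3.9, 0, 0], [-1.1, 3.9, 0, 0], [-1.1, 3.9, 0, 0], [-1.1, 3.9, 0, 0], [-1.1, 3.9, 0, 0]]])

```text
t: 22.92
position: [0.4835, 0.1273, 0.1716]
orientation: [[-0.975, -0.221, -0.003], [-0.221, 0.975, -0.001], [0.004, -0.001, -1.0]]
contact_force: [0.6, 0.3, -2.5]
gripper_width: 0.75
finger_force: 30.0
```

Run:
```python
from h import *
s=bot.observe();print(s['position'])
o=[]
for c in('wrist','side','scene'):
    f=bot.grab_frame(c);im=f['image'];q=proj(f,[.4215,.3625,.008],s)[0];print(c,q.round())
    if c=='wrist': 
        x,y,h=300,0,130
    else: x,y,h=*(q-50).astype(int),50
    v=cv2.resize(im[y:y+2*h,x:x+2*h,::-1],(400,400),interpolation=cv2.INTER_CUBIC)
    box(f,s,(.4215,.3625),10.5,.19,.09,.008,v,[x,y],200/h,(255,0,255));o.append(v)
    hsv=cv2.cvtColor(im,cv2.COLOR_RGB2HSV)
    m=((im[...,1]>150)&(im[...,2]>75)&(hsv[...,0]<35)&(hsv[...,0]>12)&(hsv[...,1]>40)).astype(np.uint8)
    m=cv2.morphologyEx(m,cv2.MORPH_OPEN,np.ones((3,3)));_,L=cv2.connectedComponents(m,connectivity=4);u=q.astype(int)
    if 0<=u[0]<560 and 0<=u[1]<420 and L[u[1],u[0]]: k=(L==L[u[1],u[0]]).astype(np.uint8);print(k.sum(),rect(f,k,.008,s))
cv2.imwrite('pics/cb.png',cv2.resize(np.hstack(o),(800,267),interpolation=cv2.INTER_AREA))
```

```text
[0.48346281 0.12733551 0.17158292]
wrist [540. 193.]
10258 [419.9 344.3 182.   56.9  11.1]
side [161. 199.]
979 [416.8 366.1 186.8  91.3  10.6]
scene [417. 187.]
1456 [424.1 358.5 191.5  91.1  10.4]
```

View pics/cb.png

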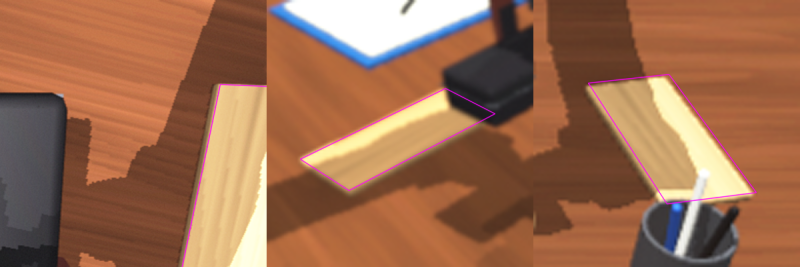

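The base outline fits the wrist and side views and is within about 2 mm in the scene view. Base: (0.422, 0.3615), yaw 10.6°. Carrying the case there.

arm_command(moves=[[[-1, 3.8, 0, -0.007], [-1, 3.8, 0, -0.007], [-1, 3.8, 0, -0.007], [-1, 3.8, 0, -0.007], [-1, 3.8, 0, -0.007], [-0.7, 2.8, -1, 0], [-0.5, 1.8, -3, 0], [0, 0, -3, 0]]])

```text
t: 23.73
position: [0.4225, 0.366, 0.1021]
orientation: [[-0.982, -0.191, 0.0], [-0.191, 0.982, 0.003], [-0.001, 0.003, -1.0]]
contact_force: [-0.7, 0.6, -2.8]
gripper_width: 0.75
finger_force: 30.0
```

arm_command(moves=[[[0, 0, -3, 0], [0, 0, -1, 0], [0, 0, 0, 0], [0, 0, 0, 0], [0, 0, 0, 0]]])

```text
t: 24.15
position: [0.4251, 0.3617, 0.0648]
orientation: [[-0.983, -0.185, 0.001], [-0.185, 0.983, 0.001], [-0.001, 0.001, -1.0]]
contact_force: [-0.3, -0.5, -1.4]
gripper_width: 0.748
finger_force: 30.0
```

arm_command(moves=[[[-0.15, 0, -1.5, 0], [0, 0, -1, 0], [0, 0, -0.6, 0], [0, 0, -0.3, 0], [0, 0, 0, 0], [0, 0, 0, 0]]])

```text
t: 24.65
position: [0.4226, 0.3619, 0.0299]
orientation: [[-0.983, -0.186, 0.0], [-0.186, 0.983, 0.0], [-0.0, 0.0, -1.0]]
contact_force: [1.2, -0.3, -2.4]
gripper_width: 0.75
finger_force: 30.0
```

arm_command(moves=[[[0.05, 0, -0.1, 0], [0, 0, -0.1, 0], [0, 0, 0, 0], [0, 0, 0, 0]]])

```text
t: 24.98
position: [0.4232, 0.3622, 0.0279]
orientation: [[-0.983, -0.186, 0.001], [-0.186, 0.983, 0.001], [-0.001, 0.001, -1.0]]
contact_force: [-0.8, 1.0, 0.5]
gripper_width: 0.75
finger_force: 30.0
```

arm_command(moves=[[[0, 0, 0, 0], [0, 0, 0, 0], [0, 0, 0, 0], [0, 0, 0, 0], [0, 0, 0, 0]]], hand=8.7)

```text
t: 25.4
position: [0.4228, 0.3619, 0.0275]
orientation: [[-0.983, -0.186, -0.0], [-0.186, 0.983, 0.0], [0.0, 0.0, -1.0]]
contact_force: [-0.0, -0.5, -0.1]
gripper_width: 0.986
finger_force: 0.0
```

arm_command(moves=[[[0, 0, 3, 0], [0, 0, 4, 0], [0, 0, 4, 0], [0, 0, 4, 0], [0, 0, 4, 0], [0, -3, 3, 0], [0, -4, 0, 0], [0, -4, 0, 0]]])

```text
t: 26.07
position: [0.4234, 0.2524, 0.249]
orientation: [[-0.982, -0.188, 0.003], [-0.188, 0.982, 0.003], [-0.004, 0.002, -1.0]]
contact_force: [0.6, -0.4, -0.8]
gripper_width: 0.985
finger_force: 0.0
```

arm_command(moves=[[[0, -2, 0, 0], [0, 0, 0, 0], [0, 0, 0, 0], [0, 0, 0, 0]]])

```text
t: 26.4
position: [0.4227, 0.2334, 0.2471]
orientation: [[-0.982, -0.187, 0.0], [-0.187, 0.982, 0.001], [-0.0, 0.001, -1.0]]
contact_force: [0.3, 0.5, -0.4]
gripper_width: 0.99
finger_force: 0.0
```

Run:
```python
from h import *
s=bot.observe();print(s['position'])
f=bot.grab_frame('wrist');im=f['image'];v=im[:,:,::-1].copy();v=cv2.resize(v,(800,600),interpolation=cv2.INTER_CUBIC);k=800/560
box(f,s,(.422,.3615),10.6,.19,.09,.008,v,[0,0],k,(255,0,255));box(f,s,(.422,.3615),10.6,.165,.066,.042,v,[0,0],k,(255,255,0))
box(f,s,(.570,.0095),-7.7,.076,.076,.008,v,[0,0],k,(255,0,255));box(f,s,(.57,.0095),-7.7,.054,.054,.04,v,[0,0],k,(255,255,0))
a=np.linspace(0,2*np.pi,40)
for r,z,c in((.033,.008,(255,0,255)),(.021,.026,(255,255,0))):
    cv2.polylines(v,[(proj(f,np.c_[.5355+r*np.cos(a),.18+r*np.sin(a),0*a+z],s)*k).astype(np.int32)],True,c,1)
cv2.imwrite('pics/end.png',v)
```

```text
[0.42273013 0.23343273 0.24713032]
```

View pics/end.png

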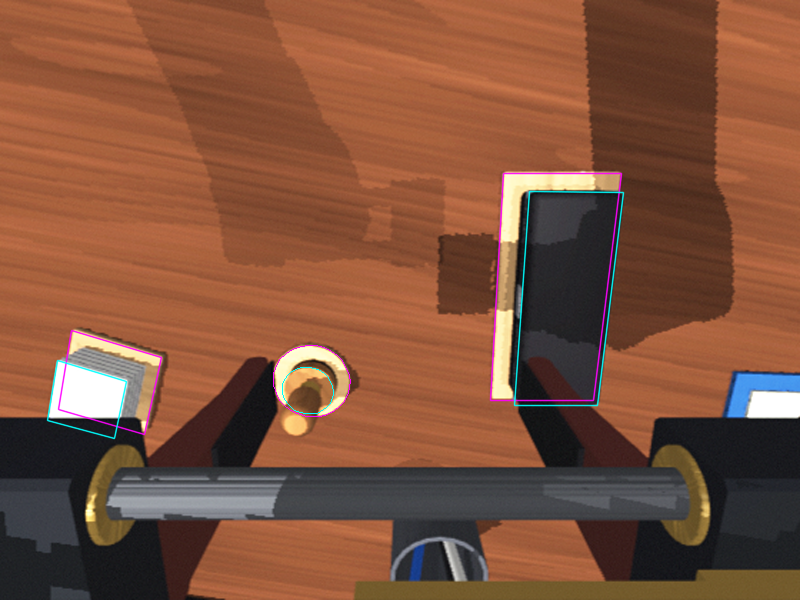

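The final view shows the case, stamp and note box upright on their bases, within about 2 mm of the model outlines. The arm is clear of everything. Handing in.

```bash
python3 -c "
from plant import bot
print(bot.hand_in())"
```

```text
the job is handed in; nothing more can be done
None
```

The pile is apart: stamp, note box, calculator and case each stand upright on their own bases, within about 2 mm of centre by my camera checks, and the job was handed in at about 26 s of the 122 s allowed.

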